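Jack up the furnace lid, unlock its boom, draw it out to the mark and hold

ROBOT

A 6-joint arm with a two-finger parallel gripper is mounted at the origin on the work surface. World frame = base frame: x ahead of the robot, y to its left, z up, the work surface at z = 0. Lengths are in m, angles in rad, forces in N, time in s.
With the tool pointing down it reaches from about 0.35 to 0.975 m from the base axis. Payload 4.9 kg.
Tool frame: the origin (TCP) lies midway between the tips of the shut fingers; the grasp point (between the pads) lies ctrl.grip_depth behind it (ctrl.grip_depth is the distance from the TCP to the grasp point, in m); z points along the fingers, y is the line along which they close (so a half turn about z gives the same grasp; the last joint's range is limited). The gripper opens to 85 mm and grips with 20 to 120 N. Pads are 22 mm wide; open, the fingers measure 114 mm over their backs; the gripper's body (76 mm by 85 mm) begins 54 mm behind the grasp point. The pads swing forward as they close: fully open they stand 13 mm farther back than shut.
Start: joints at [1.004, 0.053, 1.613, -0, 1.476, -0.119], TCP at [0.271, 0.563, 0.231] pointing down, gripper open.
Joint ranges: [-3.01, 3.01], [-1.01, 2.22], [0.06, 2.58], [-1.02, 4.17], [0.09, 2.62], [-3.14, 3.14]. Speed limits (rad/s): [2.57, 2.57, 3.14, 3.14, 3.14, 3.14].

INTERFACE

Orientations are given as a rotation vector (axis times angle).
In Python, from station import ctrl, get_image, camera_model gives the robot as it stands. The module is installed in compiled form; this text tells all that it offers.
- The arm moves only by the shell command python3 -m crank 'ROWS' [FORCE]. ROWS is JSON, a list of rows, each a list of 7 numbers: the shift along the tool's x, y, z in mm, then the turn, a rotation vector about the tool's x, y, z in rad, then the opening, from -1 (shut) to 1 (fully open). A call has exactly 10 rows; each row shifts and turns the commanded pose from where the row before left it, along the tool's axes as they then stand; what a row does not reach is not made up. A row lasts 1/12 s, in which the tool goes at most 41.7 mm and 7.16 degrees, less where a joint would pass 70% of its speed; a pose out of reach is approached as far as the arm can. A call with a gripper value outside its range is refused whole. The fingers move at their own pace and stop on an object; FORCE is the grip in N (left out, the last holds). Time passes only in rows, so rows that do not move let the fingers close, or fill a call up. It gives the time, the measured TCP pose, the force, the opening and the grip force at its end, in the units of the state.
- ctrl.get_obs(): the state, without advancing time (a new reading comes with each control period).
- get_image(name): name is "side" or "top"; returns the picture (480x640x3 uint8, red, green, blue); there is no depth.
- camera_model(name): a dict with "vertical_fov" (degrees; the focal length in pixels is half the picture's height over the tangent of half this angle, whatever the lens; pixels are square), "cx", "cy" (the principal point, pixels), "R" (3x3) and "t" (3): a world point X has camera coordinates R X + t. Camera axes: x right, y down, z forward; pixel columns grow to the right and rows downward; lengths in m; the calibration is good to about 2 mm. A picture is of the moment at which its call begins. camera_model takes no time and is no camera call.
- ctrl.finish_job(): hands the job in; it is judged then, once.
The state is a dict: "t": time; "q": joint angles; "dq": joint speeds; "effort": joint torques, N m; "tool_pos": TCP position; "tool_rot": TCP orientation; "contact_force": force on the tool from outside, world axes, zero at the start; "wrist_torque": the same for the moment, N m; "opening": finger opening in m; "grip_force": force on a finger pad.
Only numpy, scipy, OpenCV 4.12 (cv2) and the standard library are available. Lean on these libraries where they do the work, as an engineer would, in place of code of your own. Each camera call takes 0.05 s, during which the arm holds its last target. There are 200 camera calls.

TASK

Open the cold melting furnace for charging: first raise the lid off its mouth with three full strokes of the lifter's rubber-gripped pump lever, each all the way down and then all the way back up (three, not a fourth). Then push the green lock button right down and draw the lid boom out by its upright black knob until the white line on the red cursor of the rule stands level with the black pointer. A spring pulls the boom back if it is let go, so finish while still holding the knob with the cursor at the pointer, and leave the glasses, clamp, crucible and ingot where they lie.

Things in the scene. Friction and masses are not known exactly. Their poses are not given: they have to be found in the camera images.
- furnace: Fixed unit on a 170 x 360 x 8 mm base plate; origin on the bench, z up. Along its y axis: a blue lid lifter (post axis y = -100 mm, 180 mm high) and a round furnace (128 mm across, rim 160 mm high, axis y = +65 mm). The boom lies above x = 0 and is drawn out in +y. Grip, button and knob lie at x = 0, pointer and rule at x = +25 mm. A burner stub reaches y = 220 mm (z 95), a side grip x = 128 mm.
- pump (a joint): Pump lever, rad: 0 at rest, 0.5 at its lower stop. Hinged across the unit at y = -164, z = 115 mm (furnace frame); its grip side points to -y, 0.25 rad above level at rest, 0.25 below at the stop. A spring lifts it back; pushing takes about 5 N, 8 to 14 N while lifting. A stroke to 0.45 or more and back below 0.06 gains one 13 mm tooth; a half stroke gains none.
- pump_grip (a point): Middle of the lever's black rubber grip, on its axis, 150 mm from the hinge. The grip is 26 mm thick and 100 mm long, nothing stands above it. At rest 152 mm above the bench, at the lower stop 78 mm; the way down is nearly straight (4.7 mm sideways at half stroke). It may be pushed from above with shut fingers.
- lift (a joint): Height gained by the lifter's toothed post with the boom and lid, m: 0 as seated, about 0.039 after three full strokes; it stays up by itself (friction about 22 N). The lid's plug keeps the boom from being drawn out until it has risen over 12 mm.
- lock (a joint): Lock button, m: 0 locked, 0.012 pushed right down. Released from 0.0105 on. It moves straight down with about 3 N and stays where it is pushed (no spring).
- lock_top (a point): Centre of the top face of the green lock button, 20 mm across, standing 14 mm above a steel boss on the boom's blue outer tube (30 mm square). 262 mm above the bench before pumping; it rises with the lift.
- boom (a joint): How far the boom is drawn out, m: 0 home (lid over the mouth), at most 0.135. Once unlocked it slides to +y of the furnace frame against a spring of 6 to 8 N plus about 1 N of friction, and runs back home if let go.
- boom_knob: Upright black cylindrical knob on the boom straight above the lid, 24 mm across, grip part 46 mm high, standing on the boom's top face on a thin stem. Origin: at the foot of the stem, on the boom's top face; z up along the knob, the grip part reaches from 8 to 54 mm above the origin.
- knob_mid (a point): Middle of the knob's grip part, on its axis, 31 mm above the boom's top face and 26 mm above the rule's top face. 266 mm above the bench before pumping; it rises with the lift and moves with the boom. Free room of over 60 mm on both x sides.
- pointer (a point): Tip of the fixed black pointer, a 3 mm wide blade at the lip of the outer tube which reaches across the rule. Its y axis is that of the furnace frame. It rises with the lift but does not move with the boom.
- cursor_line (a point): White line on the red cursor (18 x 8 x 5 mm) fixed on the white rule (14 mm wide, black ticks every 10 mm, longer every 50) that moves with the boom beside the outer tube. At the start 88 to 118 mm from the pointer towards -y; drawing the boom out brings it under the pointer. Its y in the pointer's frame is the way still to go (negative: draw out further).
- glasses: Safety glasses with blue frame lying on the bench, 140 x 120 x 50 mm; origin under the middle of the lenses. Leave alone.
- clamp: Black and orange bar clamp lying on the bench, 260 mm long, 32 mm high; origin under the middle of its bar. Leave alone.
- crucible: Spare graphite crucible standing on the bench, 60 mm across, 62 mm high; origin under its foot. Leave alone.
- ingot: Aluminium ingot lying on the bench, 36 x 110 x 23 mm; origin under its middle. Leave alone.

How it is judged:
On the way, in this order (a step that is already met when the one before it is completed fails the run):
1. the pump lever is pressed all the way down, first stroke (value of joint pump above 0.45 rad), for 0.02 s.
2. the lever is back up and the first tooth is gained (value of joint pump below 0.06 rad and value of joint lift above 0.008 m), for 0.05 s.
3. the pump lever is pressed all the way down, second stroke (value of joint pump above 0.45 rad), for 0.02 s.
4. the lever is back up and the second tooth is gained (value of joint pump below 0.06 rad and value of joint lift above 0.019 m), for 0.05 s.
5. the pump lever is pressed all the way down, third stroke (value of joint pump above 0.45 rad), for 0.02 s.
6. the lever is back up and the third tooth is gained (value of joint pump below 0.06 rad and value of joint lift above 0.03 m), for 0.05 s.
7. the lock button is pushed down while the boom is still home (value of joint lock above 0.0105 m and value of joint boom below 0.01 m), for 0.05 s.
8. the boom is held by its knob with the cursor at the pointer (y of cursor_line in the frame of pointer between -0.005 and 0.005 m and value of joint boom above 0.08 m and contact force between the fingers and boom_knob above 2 N), for 0.3 s.
At the end, for the whole second after the job is handed in: Lid up three teeth (30 to 46 mm), pump lever back up (under 0.06 rad), lock button down (over 10.5 mm), boom out over 80 mm and held still (under 10 mm/s) by the fingers on its knob (over 2 N), the cursor line within 5 mm of the pointer along the boom (all of step 6 and all of step 8 and value of joint lift below 0.046 m and value of joint lock above 0.0105 m and velocity of joint boom between -0.01 and 0.01 m/s); the arm keeps its last pose, push and grip.
It fails at once if the lid is jacked up a fourth tooth (lift over 46 mm) (value of joint lift above 0.046 m).
It fails at once if the glasses, clamp, crucible or ingot is moved more than 30 mm (distance of any of glasses, clamp, crucible, ingot from where it was at the start of the episode above 0.03 m).
It also fails if it takes over 64 s, if anything falls off the work surface, if the arm or the gripper's body presses on something with over 40 N, if the wrist force passes 120 N, or if a joint passes its speed limit or range.

## Working session

There is one attempt and no reset: what is moved stays moved. The work goes in short steps, Python scripts to look and compute and a shell command to move; the robot and the scene stay as the last step left them, time stands still between calls to the robot, and variables do not carry over. Pictures are saved under pics/ and viewed, at most 10 in all, crops included, and the job is handed in when it is done.

```bash
mkdir -p pics; cat > h.py <<'E'
import numpy as np,cv2
from station import ctrl,get_image,camera_model
def snap(n,f):
    im=get_image(n); cv2.imwrite('pics/'+f,im[:,:,::-1]); return im
def cam(n):
    m=camera_model(n); f=240/np.tan(np.radians(m['vertical_fov'])/2)
    return m,f,np.array(m['R']),np.array(m['t'])
def ray(n,u,v):
    m,f,R,t=cam(n); d=R.T@np.array([(u-m['cx'])/f,(v-m['cy'])/f,1]); return -R.T@t,d
def onz(n,u,v,z):
    o,d=ray(n,u,v); return o+d*(z-o[2])/d[2]
def proj(n,X):
    m,f,R,t=cam(n); c=R@np.array(X)+t; return f*c[0]/c[2]+m['cx'],f*c[1]/c[2]+m['cy']
E
python3 - <<'E'
from h import *
for n in('side','top'):
    snap(n,n+'0.png'); m,f,R,t=cam(n); print(n,f,m['cx'],m['cy'],(-R.T@t).round(3),R.round(3).tolist())
o=ctrl.get_obs(); print(o,ctrl.grip_depth)
E
```

```text
side 518.3378683825393 316.9662559396236 233.7581294516985 [ 0.174 -0.82   1.102] [[0.898, -0.441, 0.01], [-0.31, -0.648, -0.696], [0.313, 0.621, -0.718]]
top 572.2390504369679 324.7278938509745 237.5117538721893 [0.296 0.016 1.669] [[-0.028, -1.0, 0.001], [-0.984, 0.028, -0.174], [0.174, -0.006, -0.985]]
{'t': 0.1, 'q': array([ 1.00398510e+00,  5.33124367e-02,  1.61418746e+00,  2.41335570e-05,
        1.47600486e+00, -1.19004944e-01]), 'dq': array([ 0.00010586, -0.00266511, -0.00319251, -0.00121348,  0.0007157 ,
        0.00013747]), 'effort': array([ 8.39640711e-05, -3.94899917e+01, -3.71363854e+01, -1.14171733e-04,
        3.93843060e-03,  7.46400872e-06]), 'tool_pos': array([0.27030231, 0.56288567, 0.23015419]), 'tool_rot': array([-6.97405340e-01, -3.06252201e+00,  2.81537766e-03]), 'contact_force': array([ 0.22267792,  0.49909899, -0.20960084]), 'wrist_torque': array([ 0.07661303,  0.0163209 , -0.01430759]), 'grip_force': 0.0, 'opening': 0.08580616130491503} 0.0187
```

View pics/top0.png

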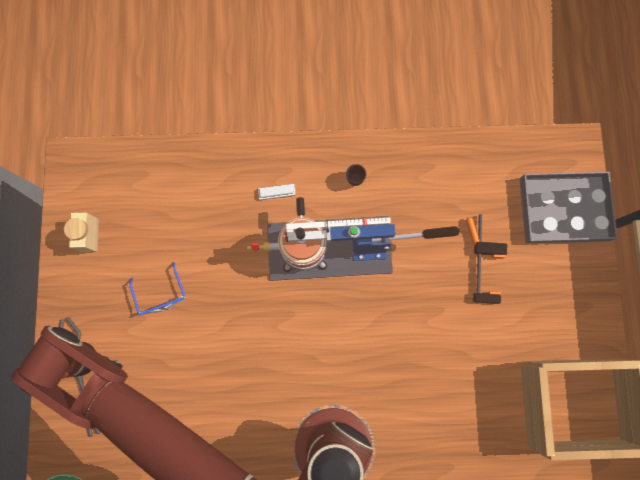

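View pics/side0.png

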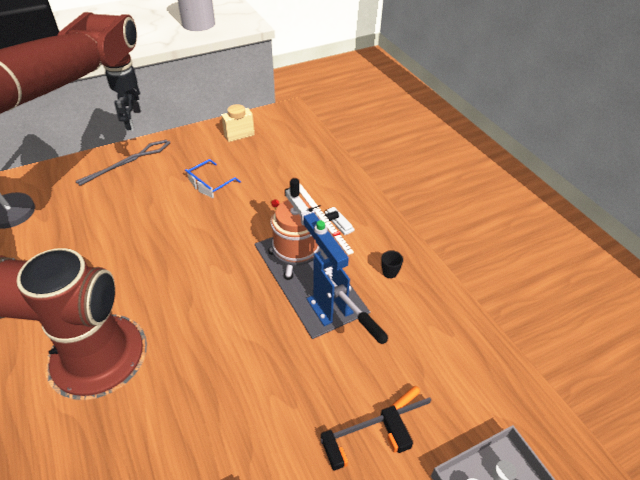

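The top view shows the green button at about (354,231), the knob at (300,233) and the grip at (441,232), with the rule and red cursor at (365,221). The unit's +y runs to image left, which is world +y. The side view agrees, with the button at (321,225) and the knob at (295,187). Next I'll measure these.

```bash
python3 - <<'E'
from h import *
T=cv2.imread('pics/top0.png');S=cv2.imread('pics/side0.png')
def cc(im,lo,hi,box):
    x0,y0,x1,y1=box;h=cv2.cvtColor(im,cv2.COLOR_BGR2HSV)[y0:y1,x0:x1]
    m=cv2.inRange(h,lo,hi);n,l,s,c=cv2.connectedComponentsWithStats(m)
    if n<2:return None
    i=1+s[1:,4].argmax();r=cv2.minAreaRect(np.argwhere(l==i)[:,::-1].astype(np.float32))
    return c[i]+[x0,y0],s[i,4],np.array(r[0])+[x0,y0],r[1],r[2]
g=cc(T,(45,80,60),(80,255,255),(340,215,370,245));print('btn',g,onz('top',*g[0],.262))
g2=cc(S,(45,80,60),(80,255,255),(305,210,340,240));print('btnS',g2,onz('side',*g2[0],.26))
k=cc(T,(0,0,0),(180,255,60),(285,222,315,248));print('knob',k,onz('top',*k[0],.285))
k2=cc(S,(0,0,0),(180,255,60),(285,172,305,202));print('knobS',k2,onz('side',*k2[0],.266))
p=cc(T,(0,0,0),(180,255,60),(418,220,465,245));print('grip',p,onz('top',*p[2],.16))
p2=cc(S,(0,0,0),(180,255,60),(350,300,395,350));print('gripS',p2,onz('side',*p2[2],.152))
c=cc(T,(0,120,90),(8,255,255),(350,212,382,228));print('cur',c,c and onz('top',*c[0],.243))
a=cv2.resize(T[205:290,240:400],None,fx=5,fy=5,interpolation=cv2.INTER_CUBIC)
cv2.imwrite('pics/c0.png',a)
E
```

```text
btn (array([353.85714286, 230.23809524]), np.int32(42), array([354. , 230.5]), (7.0, 6.0), 90.0) [ 0.5613179  -0.06651817  0.262     ]
btnS (array([320.27692308, 224.83076923]), np.int32(65), array([320.00000191, 224.99999809]), (8.485280990600586, 8.485280990600586), 45.0) [ 0.56025928 -0.06988267  0.26      ]Traceback (most recent call last):
  File "<stdin>", line 11, in <module>
TypeError: 'NoneType' object is not subscriptable
```

```bash
cat >> h.py <<'E'
def cc(im,lo,hi,box):
    x0,y0,x1,y1=box;h=cv2.cvtColor(im,cv2.COLOR_BGR2HSV)[y0:y1,x0:x1]
    m=cv2.inRange(h,lo,hi);n,l,s,c=cv2.connectedComponentsWithStats(m)
    if n<2:return None
    i=1+s[1:,4].argmax();r=cv2.minAreaRect(np.argwhere(l==i)[:,::-1].astype(np.float32))
    return (c[i]+[x0,y0]).round(1),s[i,4],(np.array(r[0])+[x0,y0]).round(1),np.round(r[1],1),r[2]
E
python3 - <<'E'
from h import *
T=cv2.imread('pics/top0.png');S=cv2.imread('pics/side0.png')
def go(n,nm,im,lo,hi,box,z):
    g=cc(im,lo,hi,box);print(nm,g,g and onz(n,*g[2],z).round(4))
bl=((0,0,0),(180,255,75))
go('top','knob',T,*bl,(290,225,312,243),.289)
go('side','knobS',S,*bl,(285,172,305,202),.266)
go('top','grip',T,*bl,(418,220,465,245),.16)
go('side','gripS',S,*bl,(350,300,395,350),.152)
go('top','cur',T,(0,120,90),(8,255,255),(350,212,382,228),.243)
a=cv2.resize(T[205:290,240:400],None,fx=5,fy=5,interpolation=cv2.INTER_CUBIC)
b=cv2.resize(S[170:260,250:360],None,fx=5,fy=5,interpolation=cv2.INTER_CUBIC)
cv2.imwrite('pics/c0.png',a);cv2.imwrite('pics/c1.png',b)
E
```

```text
knob (array([299.4, 234.5]), np.int32(37), array([299., 234.]), array([8.5, 5.7]), 45.0) [0.5506 0.0698 0.289 ]
knobS (array([294.2, 187.4]), np.int32(146), array([294. , 187.5]), array([17.,  8.]), 90.0) [0.557  0.0689 0.266 ]
grip (array([440.3, 232.3]), np.int32(245), array([440.5, 232.3]), array([ 7.4, 33.6]), 83.9909896850586) [ 0.5684 -0.3046  0.16  ]
gripS (array([372.3, 327.4]), np.int32(398), array([372.4, 327.6]), array([38.3, 10.9]), 46.7357063293457) [ 0.5714 -0.3057  0.152 ]
cur (array([364.5, 220.8]), np.int32(16), array([364.5, 221. ]), array([6., 3.]), 90.0) [ 0.588  -0.0956  0.243 ]
```

View pics/c0.png

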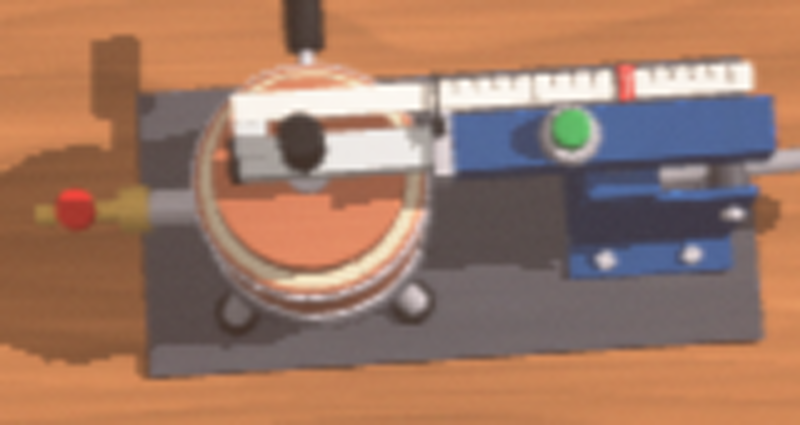

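View pics/c1.png

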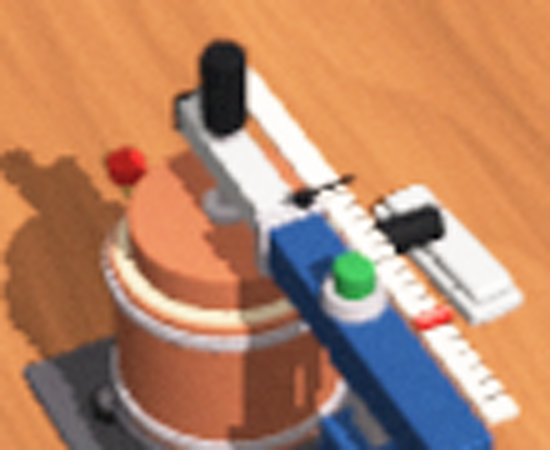

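The crops give a consistent layout, and the distances match the given geometry:

| Item | Crop position (c0) | World position |
|---|---|---|
| Knob | (302,140) | (0.555, 0.069) |
| Button | (572,128) | (0.561, -0.068) |
| Grip | outside the crop | (0.570, -0.305) |
| Pointer | (437,110) | – |
| Cursor | (627,83) | – |

- **Knob to grip:** 374 mm measured, 374 mm expected.
- **Yaw:** about 0.037 rad.

First move: rise and turn so that tool y lies along furnace x, with the fingers shut.

```bash
python3 -m crank '[[0,0,-17,0,0,0.1086,-1],[0,0,-17,0,0,0.1086,-1],[0,0,-17,0,0,0.1086,-1],[0,0,-17,0,0,0.1086,-1],[0,0,-17,0,0,0.1086,-1],[0,0,-17,0,0,0.1086,-1],[0,0,-17,0,0,0.1086,-1],[0,0,-17,0,0,0.1086,-1],[0,0,-17,0,0,0.1086,-1],[0,0,-17,0,0,0.1086,-1]]' 60
cat > to.py <<'E'
import sys
from h import *
from scipy.spatial.transform import Rotation as Ro
o=ctrl.get_obs();R=Ro.from_rotvec(o['tool_rot']).as_matrix()
print('t',o['t'].round(2) if hasattr(o['t'],'round') else o['t'],'p',o['tool_pos'].round(4),'F',np.round(o['contact_force'],1),'grip',o['grip_force'],o['opening'])
print('x',R[:,0].round(3),'y',R[:,1].round(3),'z',R[:,2].round(3),'q',o['q'].round(2))
if len(sys.argv)>3: print('shift mm',(1000*R.T@(np.array(sys.argv[1:4],float)-o['tool_pos'])).round(1))
E
python3 to.py 0.570 -0.305 0.40
```

```text
t: 0.93
tool_pos: [0.2705, 0.5632, 0.4014]
tool_rot: [2.186, 2.256, -0.002]
contact_force: [0.3, -0.0, -0.5]
opening: 0.0003
grip_force: 0.0
t 0.9333 p [0.2705 0.5632 0.4014] F [ 0.3 -0.  -0.5] grip 0.0 0.000278699712256312
x [-0.032  0.999 -0.001] y [ 1.     0.032 -0.001] z [-0.001 -0.001 -1.   ] q [ 1.    0.01  1.38 -0.    1.75  0.97]
shift mm [-877.2  272.     2.1]
```

```bash
python3 -m crank '[[-38,12,0,0,0,0,-1],[-38,12,0,0,0,0,-1],[-38,12,0,0,0,0,-1],[-38,12,0,0,0,0,-1],[-38,12,0,0,0,0,-1],[-38,12,0,0,0,0,-1],[-38,12,0,0,0,0,-1],[-38,12,0,0,0,0,-1],[-38,12,0,0,0,0,-1],[-38,12,0,0,0,0,-1]]'
python3 -m crank '[[-38,12,0,0,0,0,-1],[-38,12,0,0,0,0,-1],[-38,12,0,0,0,0,-1],[-38,12,0,0,0,0,-1],[-38,12,0,0,0,0,-1],[-38,12,0,0,0,0,-1],[-38,12,0,0,0,0,-1],[-38,12,0,0,0,0,-1],[-38,12,0,0,0,0,-1],[-38,12,0,0,0,0,-1]]'
python3 to.py 0.570 -0.305 0.40
```

```text
t: 1.77
tool_pos: [0.4045, 0.1862, 0.4009]
tool_rot: [-2.179, -2.263, 0.0]
contact_force: [1.0, -0.5, 0.2]
opening: -0.0
grip_force: 0.0
t: 2.6
tool_pos: [0.5386, -0.1893, 0.4007]
tool_rot: [-2.18, -2.261, 0.0]
contact_force: [0.7, 0.8, -0.3]
opening: -0.0003
grip_force: 0.0
t 2.6 p [ 0.5386 -0.1893  0.4007] F [ 0.7  0.8 -0.3] grip 0.0 -0.00028761660924203196
x [-0.036  0.999  0.001] y [ 0.999  0.036 -0.001] z [-0.001  0.    -1.   ] q [-0.47 -0.12  1.5   0.    1.76 -0.5 ]
shift mm [-116.8   27.1    0.6]
```

```bash
python3 -m crank '[[-29,7,0,0,0,0,-1],[-29,7,0,0,0,0,-1],[-29,7,0,0,0,0,-1],[-30,6,0,0,0,0,-1],[0,0,33,0,0,0,-1],[0,0,33,0,0,0,-1],[0,0,33,0,0,0,-1],[0,0,33,0,0,0,-1],[0,0,33,0,0,0,-1],[0,0,33,0,0,0,-1]]'
python3 to.py; python3 - <<'E'
from h import *
T=snap('top','t1.png');S=snap('side','s1.png')
a=cv2.resize(T[190:280,380:480],None,fx=4,fy=4)[:,:,::-1];b=cv2.resize(S[260:370,310:420],None,fx=4,fy=4)[:,:,::-1]
b=cv2.resize(b,(400,400));a=cv2.resize(a,(400,360));c=np.zeros((400,800,3),np.uint8);c[:360,:400]=a;c[:,400:]=b
cv2.imwrite('pics/c2.png',c)
E
```

```text
t: 3.43
tool_pos: [0.5694, -0.3029, 0.2011]
tool_rot: [-2.179, -2.261, 0.0]
contact_force: [-0.5, 0.4, 0.1]
opening: -0.0003
grip_force: 0.0
t 3.4333 p [ 0.5694 -0.3029  0.2011] F [-0.5  0.4  0.1] grip 0.0 -0.00033755956729582823
x [-0.037  0.999  0.001] y [ 0.999  0.037 -0.001] z [-0.001  0.001 -1.   ] q [-0.6   0.12  1.59  0.    1.43 -0.64]
```

View pics/c2.png

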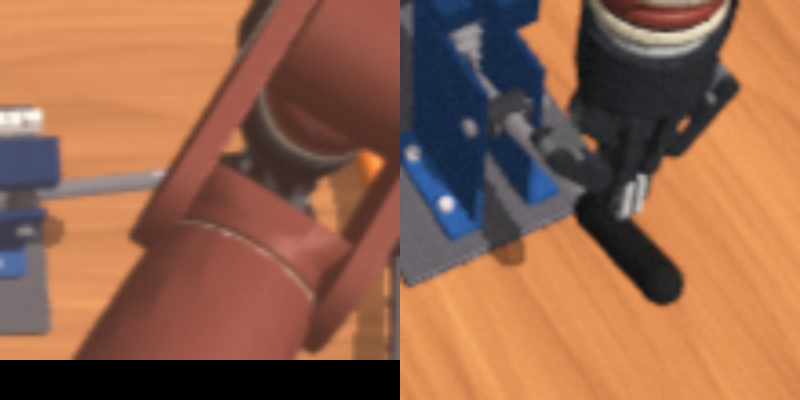

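The side crop shows the shut fingers above the front half of the rubber grip. Starting the first stroke.

```bash
python3 -m crank '[[0,0,15,0,0,0,-1],[0,0,15,0,0,0,-1],[0,0,15,0,0,0,-1],[0,0,12,0,0,0,-1],[0,0,12,0,0,0,-1],[0,0,12,0,0,0,-1],[0,0,12,0,0,0,-1],[0,0,10,0,0,0,-1],[0,0,5,0,0,0,-1],[0,0,0,0,0,0,-1]]'; python3 to.py
```

```text
t: 4.37
tool_pos: [0.5713, -0.3065, 0.0975]
tool_rot: [2.175, 2.256, -0.003]
contact_force: [-1.1, -5.6, 8.1]
opening: -0.0001
grip_force: 4.5
t 4.3667 p [ 0.5713 -0.3065  0.0975] F [-1.1 -5.6  8.1] grip 4.5436131209135056 -6.586487669803993e-05
x [-0.036  0.999 -0.007] y [0.999 0.036 0.004] z [ 0.004 -0.007 -1.   ] q [-0.61  0.21  1.67 -0.    1.25 -0.64]
```

```bash
python3 -m crank '[[0,0,2,0,0,0,-1],[0,0,2,0,0,0,-1],[0,0,2,0,0,0,-1],[0,0,2,0,0,0,-1],[0,0,0,0,0,0,-1],[0,0,0,0,0,0,-1],[0,0,0,0,0,0,-1],[0,0,0,0,0,0,-1],[0,0,0,0,0,0,-1],[0,0,0,0,0,0,-1]]'; python3 to.py
```

```text
t: 5.2
tool_pos: [0.5715, -0.306, 0.0921]
tool_rot: [2.175, 2.257, -0.002]
contact_force: [-4.6, -2.8, 13.5]
opening: -0.0001
grip_force: 7.3
t 5.2 p [ 0.5715 -0.306   0.0921] F [-4.6 -2.8 13.5] grip 7.26512610912323 -0.00014309177622237414
x [-0.037  0.999 -0.006] y [0.999 0.037 0.004] z [ 0.004 -0.006 -1.   ] q [-0.61  0.22  1.67 -0.    1.24 -0.64]
```

```bash
python3 -m crank '[[0,0,2,0,0,0,-1],[0,0,2,0,0,0,-1],[0,0,2,0,0,0,-1],[0,0,0,0,0,0,-1],[0,0,0,0,0,0,-1],[0,0,0,0,0,0,-1],[0,0,0,0,0,0,-1],[0,0,0,0,0,0,-1],[0,0,0,0,0,0,-1],[0,0,0,0,0,0,-1]]'; python3 to.py
```

```text
t: 6.03
tool_pos: [0.5719, -0.3062, 0.0914]
tool_rot: [2.175, 2.258, -0.003]
contact_force: [-15.2, 4.1, 35.0]
opening: 0.0
grip_force: 17.1
t 6.0333 p [ 0.5719 -0.3062  0.0914] F [-15.2   4.1  35. ] grip 17.10141733288765 4.289077933899479e-06
x [-0.037  0.999 -0.006] y [0.999 0.037 0.003] z [ 0.003 -0.006 -1.   ] q [-0.6   0.22  1.67 -0.    1.24 -0.64]
```

The stop is reached: the force jumped to 35 N with only 0.7 mm of further motion. Going back up.

```bash
python3 -m crank '[[0,0,-14,0,0,0,-1],[0,0,-14,0,0,0,-1],[0,0,-14,0,0,0,-1],[0,0,-14,0,0,0,-1],[0,0,-14,0,0,0,-1],[0,0,-14,0,0,0,-1],[0,0,-14,0,0,0,-1],[0,0,-14,0,0,0,-1],[0,0,-10,0,0,0,-1],[0,0,0,0,0,0,-1]]'; python3 to.py; python3 - <<'E'
from h import *
S=snap('side','s2.png')
S=cv2.imread('pics/s2.png')
g=cc(S,(45,80,60),(80,255,255),(300,200,345,245));print('btn',g[0])
for z in (.262,.275,.288,.301): print(z,np.round(proj('side',[.561,-.068,z]),1))
E
```

```text
t: 6.87
tool_pos: [0.571, -0.3038, 0.2066]
tool_rot: [2.177, 2.259, 0.001]
contact_force: [-0.1, 0.6, 0.3]
opening: -0.0001
grip_force: 0.0
t 6.8667 p [ 0.571  -0.3038  0.2066] F [-0.1  0.6  0.3] grip 0.0 -7.905992617800479e-05
x [-0.037  0.999 -0.003] y [0.999 0.037 0.004] z [ 0.004 -0.003 -1.   ] q [-0.6   0.12  1.59 -0.    1.43 -0.64]Traceback (most recent call last):
  File "<stdin>", line 4, in <module>
TypeError: 'NoneType' object is not subscriptable
```

```bash
cat > lift.py <<'E'
from h import *
S=get_image('side')[:,:,::-1]
k=cc(S,(0,0,0),(180,255,75),(284,165,306,200))
print('knob',k)
for d in (0,.013,.026,.039): print(d,np.round(proj('side',[.5565,.069,.266+d]),1))
E
python3 lift.py
```

```text
knob None
0 [293.8 187.5]
0.013 [293.7 183.5]
0.026 [293.5 179.4]
0.039 [293.4 175.2]
```

```bash
python3 -m crank '[[0,0,16,0,0,0,-1],[0,0,16,0,0,0,-1],[0,0,14,0,0,0,-1],[0,0,14,0,0,0,-1],[0,0,14,0,0,0,-1],[0,0,14,0,0,0,-1],[0,0,14,0,0,0,-1],[0,0,14,0,0,0,-1],[0,0,8,0,0,0,-1],[0,0,0,0,0,0,-1]]'; python3 -m crank '[[0,0,0,0,0,0,-1],[0,0,0,0,0,0,-1],[0,0,0,0,0,0,-1],[0,0,0,0,0,0,-1],[0,0,0,0,0,0,-1],[0,0,0,0,0,0,-1],[0,0,0,0,0,0,-1],[0,0,0,0,0,0,-1],[0,0,0,0,0,0,-1],[0,0,0,0,0,0,-1]]'
```

```text
t: 7.8
tool_pos: [0.5729, -0.3073, 0.091]
tool_rot: [2.173, 2.256, -0.003]
contact_force: [-13.7, 1.5, 41.3]
opening: 0.0001
grip_force: 19.7
t: 8.63
tool_pos: [0.5732, -0.3075, 0.0909]
tool_rot: [2.172, 2.254, -0.003]
contact_force: [-14.3, 2.6, 42.0]
opening: -0.0001
grip_force: 19.7
```

```bash
python3 -m crank '[[0,0,-14,0,0,0,-1],[0,0,-14,0,0,0,-1],[0,0,-14,0,0,0,-1],[0,0,-14,0,0,0,-1],[0,0,-14,0,0,0,-1],[0,0,-14,0,0,0,-1],[0,0,-14,0,0,0,-1],[0,0,-14,0,0,0,-1],[0,0,-12,0,0,0,-1],[0,0,0,0,0,0,-1]]'; python3 to.py 0.5700 -0.3045 0.2
```

```text
t: 9.47
tool_pos: [0.5711, -0.304, 0.207]
tool_rot: [2.177, 2.259, 0.001]
contact_force: [1.1, 0.1, 0.9]
opening: -0.0
grip_force: 0.0
t 9.4667 p [ 0.5711 -0.304   0.207 ] F [1.1 0.1 0.9] grip 0.0 -3.431050658024618e-05
x [-0.037  0.999 -0.003] y [0.999 0.037 0.004] z [ 0.004 -0.003 -1.   ] q [-0.6   0.12  1.59 -0.    1.43 -0.64]
shift mm [-0.5 -1.1  7. ]
```

```bash
python3 - <<'E'
from h import *
S=snap('side','s3.png')[:,:,::-1]
cv2.imwrite('pics/s3c.png',cv2.resize(S[130:380,230:430],None,fx=2.4,fy=2.4))
E
```

```text
(no output)
```

View pics/s3c.png

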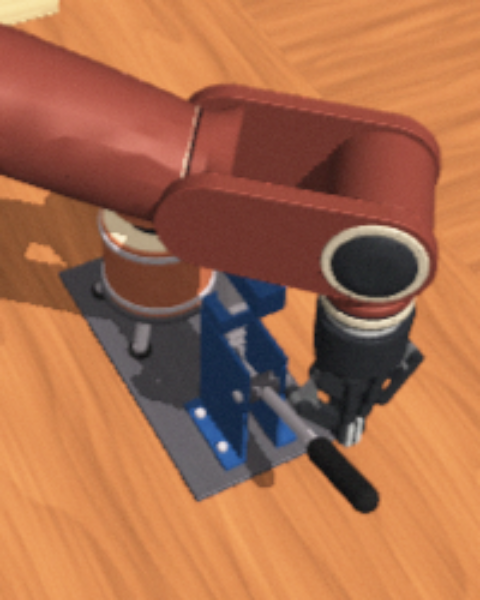

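The lid is off its mouth, with the dark plug gap visible at about (150,228) in the crop. The lever is back up and the arm hides the knob. Third stroke.

```bash
python3 -m crank '[[0,0,16,0,0,0,-1],[0,0,16,0,0,0,-1],[0,0,14,0,0,0,-1],[0,0,14,0,0,0,-1],[0,0,14,0,0,0,-1],[0,0,14,0,0,0,-1],[0,0,14,0,0,0,-1],[0,0,14,0,0,0,-1],[0,0,7,0,0,0,-1],[0,0,0,0,0,0,-1]]'; python3 -m crank '[[0,0,0,0,0,0,-1],[0,0,0,0,0,0,-1],[0,0,-14,0,0,0,-1],[0,0,-18,0,0,0,-1],[0,0,-18,0,0,0,-1],[0,0,-18,0,0,0,-1],[0,0,-18,0,0,0,-1],[0,0,-18,0,0,0,-1],[0,0,-18,0,0,0,-1],[0,0,0,0,0,0,-1]]'
python3 -m crank '[[0,0,-30,0,0,0,-1],[0,0,-30,0,0,0,-1],[0,0,-30,0,0,0,-1],[0,0,-30,0,0,0,-1],[0,0,-30,0,0,0,-1],[0,0,-30,0,0,0,-1],[0,0,-20,0,0,0,-1],[0,0,0,0,0,0,-1],[0,0,0,0,0,0,-1],[0,0,0,0,0,0,-1]]'
python3 to.py 0.561 -0.068 .345;python3 lift.py
```

```text
t: 10.35
tool_pos: [0.5726, -0.308, 0.0909]
tool_rot: [2.173, 2.255, -0.005]
contact_force: [-12.8, -0.4, 37.2]
opening: 0.0003
grip_force: 18.2
t: 11.18
tool_pos: [0.5713, -0.304, 0.2058]
tool_rot: [2.176, 2.258, 0.002]
contact_force: [1.1, -0.5, 1.6]
opening: 0.0002
grip_force: 0.0
t: 12.02
tool_pos: [0.5696, -0.303, 0.3991]
tool_rot: [-2.177, -2.259, 0.001]
contact_force: [0.1, -1.0, -1.3]
opening: -0.0
grip_force: 0.0
t 12.0167 p [ 0.5696 -0.303   0.3991] F [ 0.1 -1.  -1.3] grip 0.0 -2.5606662528984425e-05
x [-0.037  0.999  0.002] y [ 0.999  0.037 -0.003] z [-0.003  0.002 -1.   ] q [-0.6   0.06  1.33  0.    1.75 -0.64]
shift mm [235.    0.3  54.7]
knob (array([294. , 175.2]), np.int32(158), array([294., 175.]), array([18.,  8.]), 90.0)
0 [293.8 187.5]
0.013 [293.7 183.5]
0.026 [293.5 179.4]
0.039 [293.4 175.2]
```

The knob pixel matches a lift of 39 mm. Moving to above the button; its top should now be at z = 0.301.

```bash
python3 -m crank '[[34,0,0,0,0,0,-1],[34,0,0,0,0,0,-1],[34,0,0,0,0,0,-1],[34,0,0,0,0,0,-1],[34,0,0,0,0,0,-1],[34,0,0,0,0,0,-1],[31,0,0,0,0,0,-1],[0,0,25,0,0,0,-1],[0,0,25,0,0,0,-1],[0,0,25,0,0,0,-1]]'
python3 to.py 0.5608 -0.068 .31
```

```text
t: 12.9
tool_pos: [0.5605, -0.0673, 0.3242]
tool_rot: [-2.177, -2.262, 0.002]
contact_force: [-0.0, 0.2, 0.2]
opening: 0.0002
grip_force: 0.0
t 12.9 p [ 0.5605 -0.0673  0.3242] F [-0.   0.2  0.2] grip 0.0 0.00016736020173983406
x [-0.039  0.999  0.001] y [ 0.999  0.039 -0.002] z [-0.002  0.001 -1.   ] q [-0.25 -0.13  1.64 -0.    1.64 -0.29]
shift mm [-0.7  0.3 14.2]
```

```bash
python3 -m crank '[[-0.5,0,10,0,0,0,-1],[0,0,8,0,0,0,-1],[0,0,4,0,0,0,-1],[0,0,4,0,0,0,-1],[0,0,4,0,0,0,-1],[0,0,3,0,0,0,-1],[0,0,2,0,0,0,-1],[0,0,0,0,0,0,-1],[0,0,0,0,0,0,-1],[0,0,0,0,0,0,-1]]'
python3 to.py
```

```text
t: 13.73
tool_pos: [0.5616, -0.0691, 0.2932]
tool_rot: [2.179, 2.261, 0.001]
contact_force: [0.9, -1.2, 3.5]
opening: 0.0002
grip_force: 1.5
t 13.7333 p [ 0.5616 -0.0691  0.2932] F [ 0.9 -1.2  3.5] grip 1.505599357187748 0.00021619720655420555
x [-0.037  0.999 -0.001] y [0.999 0.037 0.002] z [ 0.002 -0.001 -1.   ] q [-0.25 -0.12  1.68 -0.    1.58 -0.29]
```

```bash
python3 -m crank '[[0,0,1,0,0,0,-1],[0,0,1,0,0,0,-1],[0,0,1,0,0,0,-1],[0,0,1,0,0,0,-1],[0,0,1,0,0,0,-1],[0,0,0,0,0,0,-1],[0,0,0,0,0,0,-1],[0,0,0,0,0,0,-1],[0,0,0,0,0,0,-1],[0,0,0,0,0,0,-1]]'
python3 to.py
```

```text
t: 14.57
tool_pos: [0.5615, -0.069, 0.2877]
tool_rot: [2.179, 2.261, 0.001]
contact_force: [1.8, -1.9, 4.8]
opening: 0.0001
grip_force: 2.6
t 14.5667 p [ 0.5615 -0.069   0.2877] F [ 1.8 -1.9  4.8] grip 2.5664519146084785 6.274960206698343e-05
x [-0.037  0.999 -0.   ] y [0.999 0.037 0.001] z [ 0.001 -0.    -1.   ] q [-0.25 -0.12  1.69 -0.    1.57 -0.29]
```

```bash
python3 -m crank '[[0,0,1,0,0,0,-1],[0,0,1,0,0,0,-1],[0,0,1,0,0,0,-1],[0,0,0,0,0,0,-1],[0,0,0,0,0,0,-1],[0,0,0,0,0,0,-1],[0,0,0,0,0,0,-1],[0,0,0,0,0,0,-1],[0,0,0,0,0,0,-1],[0,0,0,0,0,0,-1]]'
python3 to.py
```

```text
t: 15.4
tool_pos: [0.5616, -0.069, 0.2872]
tool_rot: [2.178, 2.26, 0.002]
contact_force: [-0.4, -1.8, 12.5]
opening: -0.0001
grip_force: 6.1
t 15.4 p [ 0.5616 -0.069   0.2872] F [-0.4 -1.8 12.5] grip 6.12401329097338 -0.00014427080416737248
x [-0.037  0.999 -0.001] y [0.999 0.037 0.003] z [ 0.003 -0.001 -1.   ] q [-0.25 -0.12  1.69 -0.    1.57 -0.29]
```

The button is at its stop: 12.5 N with only 0.5 mm of motion. Lifting to clear, moving over the knob and opening the gripper.

```bash
python3 -m crank '[[0,0,-38,0,0,0,-1],[0,0,-38,0,0,0,-1],[0,0,-36,0,0,0,-1],[0,0,0,0,0,0,0.6],[0,0,0,0,0,0,0.6],[0,0,0,0,0,0,0.6],[0,0,0,0,0,0,0.6],[0,0,0,0,0,0,0.6],[0,0,0,0,0,0,0.6],[0,0,0,0,0,0,0.6]]'
python3 to.py 0.556 0.069 .40; python3 - <<'E'
from h import *
S=snap('side','s4.png')[:,:,::-1].copy();T=snap('top','t4.png')[:,:,::-1].copy()
for nm,n,im,lo,hi,box,z in [('btn','side',S,(45,80,60),(80,255,255),(300,190,345,245),.289),('knob','side',S,(0,0,0),(180,255,75),(284,160,306,192),.305),('cur','side',S,(0,140,90),(8,255,255),(320,190,350,240),.282)]:
    g=cc(im,lo,hi,box);print(nm,g,g is not None and onz(n,*g[2],z).round(4))
E
```

```text
t: 16.23
tool_pos: [0.5609, -0.0687, 0.395]
tool_rot: [-2.178, -2.261, 0.002]
contact_force: [0.3, 0.4, 0.4]
opening: 0.0683
grip_force: 0.0
t 16.2333 p [ 0.5609 -0.0687  0.395 ] F [0.3 0.4 0.4] grip 0.0 0.06827804967273475
x [-0.037  0.999  0.001] y [ 0.999  0.037 -0.002] z [-0.002  0.001 -1.   ] q [-0.25 -0.13  1.53  0.    1.75 -0.29]
shift mm [137.8   0.2  -4.9]
btn (array([320.6, 214.8]), np.int32(37), array([320.5, 214.5]), array([5., 7.]), 90.0) [ 0.5621 -0.0663  0.289 ]
knob (array([297.2, 171.1]), np.int32(341), array([297.5, 172. ]), array([24., 15.]), 90.0) [0.5704 0.0758 0.305 ]
cur (array([336.5, 222.1]), np.int32(16), array([336.5, 222.2]), array([1.8, 7.3]), 78.69007110595703) [ 0.5868 -0.0978  0.282 ]
```

```bash
python3 -m crank '[[35,0,0,0,0,0,0.6],[35,0,0,0,0,0,0.6],[35,0,0,0,0,0,0.6],[33,0,0,0,0,0,0.6],[0,0,25,0,0,0,0.6],[0,0,25,0,0,0,0.6],[0,0,25,0,0,0,0.6],[0,0,20,0,0,0,0.6],[0,0,11,0,0,0,0.6],[0,0,0,0,0,0,0.6]]'
python3 to.py 0.5565 0.069 .288
```

```text
t: 17.17
tool_pos: [0.5546, 0.0691, 0.2867]
tool_rot: [-2.177, -2.259, 0.006]
contact_force: [-0.2, 0.1, -0.6]
opening: 0.0686
grip_force: 0.0
t 17.1667 p [0.5546 0.0691 0.2867] F [-0.2  0.1 -0.6] grip 0.0 0.06862614090368006
x [-0.037  0.999  0.   ] y [ 0.999  0.037 -0.006] z [-0.006  0.    -1.   ] q [-0.01 -0.13  1.7   0.    1.58 -0.05]
shift mm [-0.2  1.9 -1.3]
```

Clear of everything. Shutting on the knob with 60 N.

```bash
python3 -m crank '[[0,1,-1,0,0,0,-1],[0,0,0,0,0,0,-1],[0,0,0,0,0,0,-1],[0,0,0,0,0,0,-1],[0,0,0,0,0,0,-1],[0,0,0,0,0,0,-1],[0,0,0,0,0,0,-1],[0,0,0,0,0,0,-1],[0,0,0,0,0,0,-1],[0,0,0,0,0,0,-1]]' 60
python3 to.py; python3 - <<'E'
from h import *
S=snap('side','s5.png')[:,:,::-1];T=snap('top','t5.png')[:,:,::-1]
c=np.hstack([cv2.resize(S[150:250,270:370],(400,400),interpolation=2),cv2.resize(T[190:270,310:390],(400,400),interpolation=2)])
cv2.imwrite('pics/c5.png',c)
E
```

```text
t: 18.0
tool_pos: [0.5591, 0.0691, 0.2939]
tool_rot: [2.177, 2.258, 0.008]
contact_force: [5.7, -0.2, 1.2]
opening: 0.0224
grip_force: 58.8
t 18.0 p [0.5591 0.0691 0.2939] F [ 5.7 -0.2  1.2] grip 58.808884620666504 0.022431691498900317
x [-0.037  0.999 -0.   ] y [0.999 0.037 0.007] z [ 0.007  0.    -1.   ] q [-0.01 -0.13  1.69  0.    1.58 -0.05]
```

View pics/c5.png

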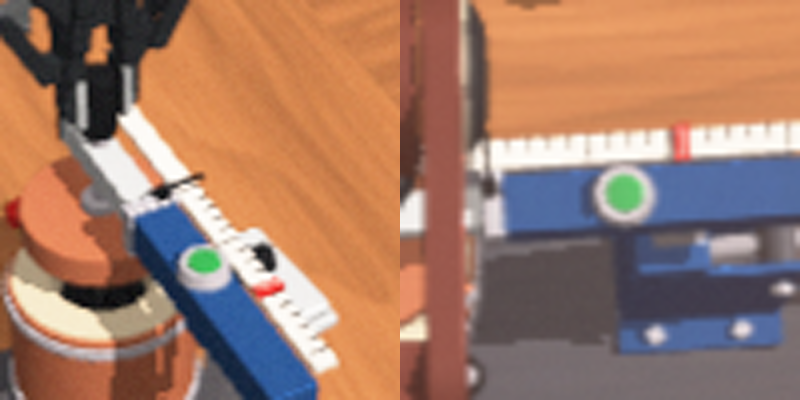

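Knob held, and the button sits flat on its boss. In the side crop the pointer blade runs (150,193)–(203,177) and the cursor is at (268,287). In the top crop the pointer is at x≈490 and the cursor at (683,141). Next: work out the distance to draw.

```bash
cat > cur.py <<'E'
from h import *
import sys
e=np.array([-.037,.9993,0]);ex=np.array([.9993,.037,0])
S=get_image('side')[:,:,::-1];cv2.imwrite('pics/cs.png',S)
h=cv2.cvtColor(S,cv2.COLOR_BGR2HSV)
m=cv2.inRange(h,(0,140,120),(8,255,255))|cv2.inRange(h,(172,140,120),(180,255,255))
n,l,s,c=cv2.connectedComponentsWithStats(m)
K=np.array([.5565,.069,0])
for i in range(1,n):
    P=onz('side',*c[i],.284)-K
    if s[i,4]>4 and 5<P@ex*1000<45: print('cursor',c[i].round(1),s[i,4],'x,y from home knob',(P@ex*1000).round(1),(P@e*1000).round(1))
E
python3 cur.py; python3 - <<'E'
from h import *
e=np.array([-.037,.9993,0]);ex=np.array([.9993,.037,0]);K=np.array([.5565,.069,0])
for n,u,v in [('side',316.2,195.6),('side',310,197.3),('side',319,194.6),('top',327.8,225),('top',366.4,218.2),('side',337,221.8)]:
    for z in (.281,.288):
        P=onz(n,u+.0,v,z)-K;print(n,u,v,z,(P@ex*1000).round(1),(P@e*1000).round(1))
S=cv2.imread('pics/s5.png');print(cv2.cvtColor(S,cv2.COLOR_BGR2GRAY)[188:202,304:326])
E
```

```text
cursor [241.3 111.3] 6 x,y from home knob 6.3 345.4
cursor [251.5 114.5] 6 x,y from home knob 25.5 317.3
cursor [336.4 222.2] 17 x,y from home knob 22.7 -169.4
side 316.2 195.6 0.281 26.7 -66.5
side 316.2 195.6 0.288 22.9 -73.4
side 310 197.3 0.281 10.8 -65.0
side 310 197.3 0.288 7.2 -71.9
side 319 194.6 0.281 34.2 -66.4
side 319 194.6 0.288 30.4 -73.3
top 327.8 225 0.281 13.6 -71.0
top 327.8 225 0.288 12.2 -70.9
top 366.4 218.2 0.281 24.5 -167.6
top 366.4 218.2 0.288 23.1 -167.0
side 337 221.8 0.281 26.3 -166.3
side 337 221.8 0.288 22.6 -172.4
[[159 161 208 245 251 251 251 251 244 203 161 163 168 167 166 163 160 160
  158 155 151 152]
 [161 156 159 224 248 251 251 251 250 237 186 160 166 165 166 164 159 162
  162 157 153 153]
 [158 159 155 165 236 251 251 251 251 250 235 187 165 164 163 165 163 160
  163 162 157 156]
 [188 159 160 151 202 246 251 251 251 251 250 236 188 162 166 165 165 163
  162 163 159 156]
 [224 180 161 159 166 211 246 251 251 251 251 249 231 173 164 166 164 165
  165 162 163 158]
 [239 220 179 162 159 165 212 246 251 251 251 251 246 200 131 105 107 152
  164 164 165 163]
 [240 239 213 169 162 162 161 224 248 251 246 220 166 109  58  66  89 140
  167 161 163 162]
 [241 240 234 192 164 161 138 165 193 176 147  93  79 120 178 174 146 159
  168 163 163 164]
 [240 242 241 225 161 102  68  77  74  60 112 218 243 220 178 173 164 165
  168 168 165 165]
 [241 242 226 166 103  45  35  31  83 175 218 214 214 238 247 246 226 174
  169 165 165 167]
 [240 225 180 122  49  24  28  23  92 197 227 239 247 250 251 251 230 157
  161 164 166 168]
 [227 191 218 217 171  99  22  77 134 221 230 241 251 251 247 229 185 194
  185 162 166 170]
 [230 217 225 227 219 180 203 229 181 164 188 204 244 251 249 248 246 247
  236 188 164 163]
 [225 222 221 237 240 197 167 170 125 101 131 144 205 247 251 251 251 242
  180 158 165 167]]
```

Distance to go is about 97 mm, inside the 88–118 mm range. Drawing 88 mm first, then checking.

```bash
python3 -m crank '[[10,0,0,0,0,0,-1],[10,0,0,0,0,0,-1],[10,0,0,0,0,0,-1],[10,0,0,0,0,0,-1],[10,0,0,0,0,0,-1],[10,0,0,0,0,0,-1],[10,0,0,0,0,0,-1],[10,0,0,0,0,0,-1],[8,0,0,0,0,0,-1],[0,0,0,0,0,0,-1]]' 90
python3 to.py; python3 cur.py; python3 - <<'E'
from h import *
S=cv2.imread('pics/cs.png');T=get_image('top')[:,:,::-1]
c=np.hstack([cv2.resize(S[170:220,290:340],(400,400),interpolation=2),cv2.resize(T[200:250,305:355],(400,400),interpolation=2)])
cv2.imwrite('pics/c6.png',c)
E
```

```text
t: 18.98
tool_pos: [0.5561, 0.1562, 0.2939]
tool_rot: [2.176, 2.256, 0.004]
contact_force: [6.3, -5.6, 2.4]
opening: 0.0219
grip_force: 88.1
t 18.9833 p [0.5561 0.1562 0.2939] F [ 6.3 -5.6  2.4] grip 88.13686966896057 0.02193013683559092
x [-0.036  0.999 -0.003] y [0.999 0.036 0.007] z [ 0.007 -0.003 -1.   ] q [ 0.15 -0.09  1.65 -0.    1.57  0.11]
cursor [318.8 199. ] 16 x,y from home knob 24.7 -82.7
```

View pics/c6.png

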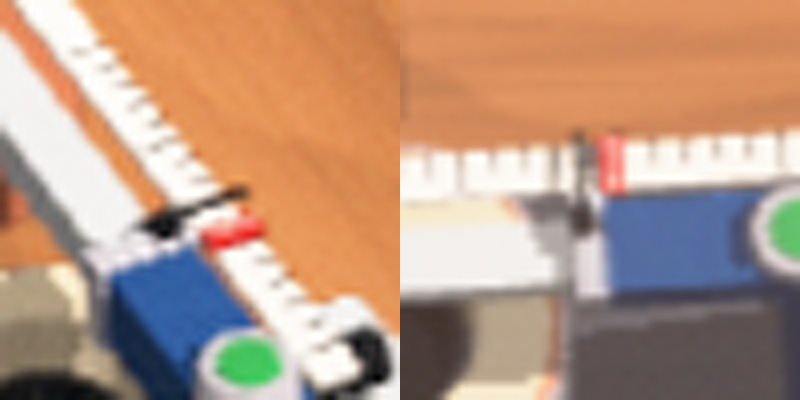

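The top crop has the cursor at x≈613 and the pointer at x≈580, with about 33 px per 10 mm tick, so 10 mm remain. That agrees with 97 − 87.

```bash
python3 -m crank '[[3,0,0,0,0,0,-1],[3,0,0,0,0,0,-1],[2,0,0,0,0,0,-1],[2,0,0,0,0,0,-1],[0,0,0,0,0,0,-1],[0,0,0,0,0,0,-1],[0,0,0,0,0,0,-1],[0,0,0,0,0,0,-1],[0,0,0,0,0,0,-1],[0,0,0,0,0,0,-1]]' 90
python3 to.py; python3 cur.py; python3 - <<'E'
from h import *
S=cv2.imread('pics/cs.png');T=get_image('top')[:,:,::-1]
c=np.hstack([cv2.resize(S[170:220,290:340],(400,400),interpolation=2),cv2.resize(T[200:250,305:355],(400,400),interpolation=2)])
cv2.imwrite('pics/c7.png',c)
E
```

```text
t: 19.92
tool_pos: [0.5558, 0.165, 0.2939]
tool_rot: [2.177, 2.255, 0.004]
contact_force: [5.4, -6.1, 2.3]
opening: 0.022
grip_force: 88.1
t 19.9167 p [0.5558 0.165  0.2939] F [ 5.4 -6.1  2.3] grip 88.11338067054749 0.02195702981848071
x [-0.035  0.999 -0.004] y [0.999 0.035 0.007] z [ 0.007 -0.004 -1.   ] q [ 0.16 -0.09  1.65 -0.    1.57  0.13]
cursor [317.3 196.7] 15 x,y from home knob 25.6 -74.0
```

View pics/c7.png

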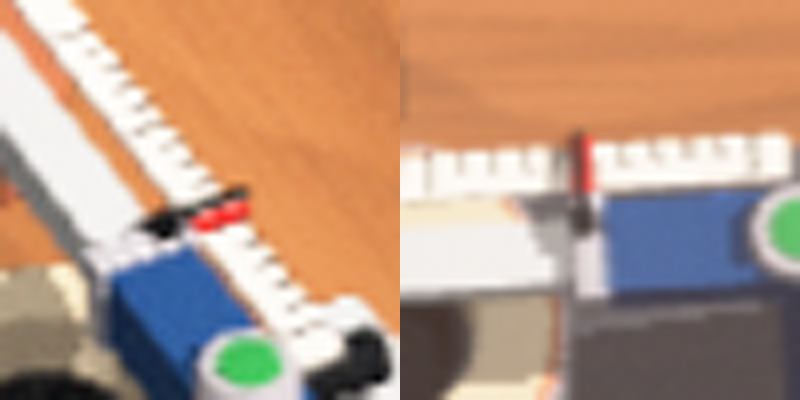

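In the top crop the cursor centre is at x≈584 and the pointer at x≈579, so about 1.5 mm is left. One last nudge, then hold.

```bash
python3 -m crank '[[1,0,0,0,0,0,-1],[0.8,0,0,0,0,0,-1],[0,0,0,0,0,0,-1],[0,0,0,0,0,0,-1],[0,0,0,0,0,0,-1],[0,0,0,0,0,0,-1],[0,0,0,0,0,0,-1],[0,0,0,0,0,0,-1],[0,0,0,0,0,0,-1],[0,0,0,0,0,0,-1]]' 90
python3 to.py; python3 cur.py; python3 -c "
from h import *
print(ctrl.finish_job())"
```

```text
t: 20.85
tool_pos: [0.5558, 0.1665, 0.2939]
tool_rot: [2.177, 2.254, 0.003]
contact_force: [5.5, -7.9, 1.8]
opening: 0.0219
grip_force: 88.1
t 20.85 p [0.5558 0.1665 0.2939] F [ 5.5 -7.9  1.8] grip 88.11258316040039 0.021905620827366714
x [-0.035  0.999 -0.005] y [0.999 0.035 0.007] z [ 0.007 -0.004 -1.   ] q [ 0.17 -0.09  1.65 -0.01  1.57  0.13]
cursor [317.3 196.1] 16 x,y from home knob 26.5 -72.3
the job is handed in; nothing more can be done
None
```

I handed the job in at about 21 s with the lid up three teeth, the lock button down, and the boom drawn out about 97 mm, held by its knob with the cursor within about 1 mm of the pointer by camera; no verdict was returned.

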